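# Hold a sample slide flush on a sloped measuring face

## Task

Take the white sample slide by its upright grip out of the steel tray and hold its underside flush on the sloped, sprung face of the reflectance meter, centred over the round window and with its long sides running up the slope. The slope is different each time: feel for it, so that the slide pushes all four contact pins in level with the face, and press gently until the face has gone in about half of its 10 mm travel. Finish while still holding the slide there in the gripper, and leave the other things on the bench where they are.

Things in the scene. Friction and masses are not known exactly. Their poses are not given: they have to be found in the camera images.
- slide: The sample slide: white flat plate 76 x 50 x 6 mm (x long) with a grey upright grip (fin) on its top, 44 mm long (x), 12 mm thick (y), standing 42 mm above the plate, centred; 48 mm tall in all, about 90 g. It starts lying flat in the tray, grip up. Origin: centre of its underside, which is the face to be measured; x along its long side and along the grip, y across, z up through the grip. Either end may point up the slope.
- centre (a point): Point on the level axis that the meter's face tilts about, 100 mm above the bench; its axes are the meter's, NOT tilted with the face. The window's centre stands 5 mm out from this point along the face's normal at rest, and passes through it when the face is pressed in 5 mm: there the centre of the slide's underside belongs at the end.
- face (a joint): How far the sprung face has been pushed in along its normal, m: 0 = out (rest), 0.010 = against its stop. It starts to yield at about 4 N and takes about 1 N more for each mm (9 N at half travel, 14 N at the stop); the pins' force counts towards this.
- pin_ul (a joint): Travel of the round contact pin (7 mm thick) 26 mm up the slope and 14 mm to the meter's +y side from the window's centre, m: 0 = standing 4 mm proud of the face, 0.004 = pushed in level with it. Needs 0.15 N to start, 0.75 N to be level.
- pin_ur (a joint): Travel of the round contact pin (7 mm thick) 26 mm up the slope and 14 mm to the meter's -y side from the window's centre, m: 0 = standing 4 mm proud of the face, 0.004 = pushed in level with it. Needs 0.15 N to start, 0.75 N to be level.
- pin_ll (a joint): Travel of the round contact pin (7 mm thick) 26 mm down the slope and 14 mm to the meter's +y side from the window's centre, m: 0 = standing 4 mm proud of the face, 0.004 = pushed in level with it. Needs 0.15 N to start, 0.75 N to be level.
- pin_lr (a joint): Travel of the round contact pin (7 mm thick) 26 mm down the slope and 14 mm to the meter's -y side from the window's centre, m: 0 = standing 4 mm proud of the face, 0.004 = pushed in level with it. Needs 0.15 N to start, 0.75 N to be level.
- meter: Reflectance meter, fixed: grey base 170 x 116 x 30 mm, two cheeks 110 mm tall; between them a flat aluminium face 104 mm (up the slope) x 86 mm with a dark window 30 mm across at its centre. Slope 15 to 34 degrees from level, new each time, locked; it climbs towards the meter's +x, its normal leans to -x. y is level along the tilt axis. Origin: centre of underside; z up.
- tray: Steel tray fixed to the bench, 220 (x) x 120 (y) mm, walls 14 mm high and 4 mm thick, its floor about 4 mm thick. Origin: centre of its underside. The slide lies in its -x half, the puck in its +x half. Tray and meter may swap sides (left and right).
- puck: Small white ceramic puck with a knob, 52 mm across, 30 mm tall, in the other half of the tray; not the sample slide, leave it alone. Origin: centre of its underside.
- jar: Small clear jar with a lid, 54 mm across, 58 mm tall, between the tray and the meter, nearer the robot; leave it alone. Origin: centre of its underside.
- beaker: Small glass cup, 56 mm across, 70 mm tall, between the tray and the meter, farther out; leave it alone. Origin: centre of its underside.
- vial: Small brown bottle, 40 mm across, 70 mm tall, to the right; leave it alone. Origin: centre of its underside.
- dish: Flat glass dish, 90 mm across, 16 mm tall, to the right; leave it alone. Origin: centre of its underside.
- spatula: Steel spatula, 190 mm long, lying to the left; leave it alone. Origin: on its underside.

How it is judged (in metres and radians):
On the way:
1. the slide is held clear of the tray in the gripper (height (world z) of slide above 0.05 m and contact force between the fingers and slide above 0.5 N and contact force between slide and tray below 0.05 N), for 0.2 s.
At the end, for the whole second after the job is handed in: At rest for the last second: slide gripped, all four pins pushed in at least 2.5 of 4 mm (flush within about 2 degrees), slide centred within 10 mm, its long side within 11 degrees of the slope direction, face pressed in 2.5 to 8.5 mm with more than 2 N (angle between the y axis of slide and the y axis of centre, either way round below 0.2 rad and z of slide in the frame of centre between -0.01 and 0.01 m and x of slide in the frame of centre between -0.01 and 0.01 m and y of slide in the frame of centre between -0.01 and 0.01 m and value of joint each of pin_ul, pin_ur, pin_ll, pin_lr, face above 0.0025 m and value of joint face below 0.0085 m and contact force between slide and meter above 2 N and contact force between the fingers and slide above 1 N and linear speed of slide below 0.02 m/s); the arm keeps its last pose, push and grip.
It fails at once if the slide is pressed on the meter with more than 25 N (contact force between slide and meter above 25 N).
It fails at once if one of the other things on the bench is shifted by more than 30 mm or tipped over (distance of any of puck, jar, beaker, vial, dish, spatula from where it was at the start of the episode above 0.03 m or angle between any of puck, jar, beaker, vial, dish, spatula's own z axis and vertical above 0.6 rad).
It also fails if it takes over 48 s, if anything falls off the work surface, if the arm or the gripper's body presses on something with over 40 N, if the wrist force passes 120 N, or if a joint passes its speed limit or range.

## Robot

A 6-joint arm with a two-finger parallel gripper is mounted at the origin on the work surface. World frame = base frame: x ahead of the robot, y to its left, z up, the work surface at z = 0. Lengths are in m, angles in degrees, forces in N, time in s.
With the tool pointing down it reaches from about 0.275 to 0.875 m from the base axis. Payload 12.5 kg.
Tool frame: the origin (TCP) lies on the centre line of the jaws, within the pads' length; the fingertips stand robot.tip_reach ahead of it and the grasp point (between the pads) lies 11 mm behind it (robot.tip_reach is the distance from the TCP to the fingertips, in m); z points along the fingers, y is the direction in which the jaws open and shut (so a half turn about z gives the same grasp; the last joint's range is limited). The gripper opens to 85 mm and grips with 20 to 120 N. Pads are 22 mm wide; open, the fingers measure 114 mm over their backs; the gripper's body (76 mm by 85 mm) begins 54 mm behind the grasp point. The pads swing forward as they close: fully open they stand 13 mm farther back than shut.
Start: joints at [-75.951, 20.094, 94.641, -0, 65.266, -4.847], TCP at [0.178, -0.52, 0.239] pointing down, gripper open.
Joint ranges: [-157.81, 157.81], [-45, 120.19], [0.68, 151.7], [-89.99, 269.99], [4.06, 180], [-164.3, 164.3]. Speed limits (degrees/s): [127.2, 127.2, 159.86, 180, 180, 180].

## Interface

Orientations are given as a 3x3 rotation matrix whose columns are the frame's x, y, z axes.
In Python, from rig import robot gives the robot as it stands.
- The arm moves only by the shell command python3 -m creep 'ROWS' [OPENING] [FORCE]. ROWS is JSON, a list of rows, each an object of numbers: "tx", "ty", "tz": the shift along the tool's x, y, z in mm; "yaw": the turn about the tool's z in rad. A call has 1 to 20 rows; each row shifts and turns the commanded pose from where the row before left it, along the tool's axes as they then stand; what a row does not reach is not made up. A row lasts 1/8 s, in which the tool goes at most 62.5 mm and 10.7 degrees, less where a joint would pass 70% of its speed; a pose out of reach is approached as far as the arm can. A call with a gripper value outside its range is refused whole. OPENING is the opening, from 0 (shut) to 1 (fully open), set as the call begins (- or left out, the last holds). The fingers move at their own pace and stop on an object; FORCE is the grip in N (left out, the last holds). Time passes only in rows, so rows that do not move let the fingers close. It gives the time, the measured TCP pose, the force and the opening at its end, in the units of the state.
- robot.observe(): the state, without advancing time (a new reading comes with each control period).
- robot.get_image(name): name is "side" or "top" or "wrist"; returns the picture (420x560x3 uint8, red, green, blue); there is no depth.
- robot.camera_model(name): a dict with "fov_y" (degrees; the focal length in pixels is half the picture's height over the tangent of half this angle, whatever the lens; pixels are square), "cx", "cy" (the principal point, pixels), "R" (3x3) and "t" (3): a world point X has camera coordinates R X + t. Camera axes: x right, y down, z forward; pixel columns grow to the right and rows downward; lengths in m; the calibration is good to about 2 mm. A picture is of the moment at which its call begins: read the wrist's pose just before it. camera_model takes no time and is no camera call; for the wrist camera it gives the pose at the moment of the call.
- robot.sign_off(): hands the job in, once; it reports no verdict.
The state is a dict: "time_s": time; "q": joint angles; "qd": joint speeds; "joint_efforts": joint torques, N m; "eef_pos": TCP position; "tool_rot": TCP orientation; "wrist_force": force on the tool from outside, world axes, zero at the start; "torque": the same for the moment, N m; "grip_width": finger opening in m.
Only numpy, scipy, OpenCV 4.12 (cv2) and the standard library are available. Lean on these libraries where they do the work, as an engineer would, in place of code of your own. Each camera call takes 0.05 s, during which the arm holds its last target.

## Working session

There is one attempt and no reset: what is moved stays moved. The work goes in short steps, Python scripts to look and compute and a shell command to move; the robot and the scene stay as the last step left them, time stands still between calls to the robot, and variables do not carry over. Pictures are saved under pics/ and viewed, and the job is handed in when it is done.

```bash
ls; mkdir -p pics
python3 - <<'E'
from rig import robot
import cv2
s=robot.observe();print(s, robot.tip_reach)
for n in("side","top","wrist"):
    m=robot.camera_model(n);print(n,m)
    cv2.imwrite(f"pics/{n}0.png",robot.get_image(n)[:,:,::-1])
E
python3 -m creep --help | head -30
```

```text
pics
{'time_s': 0.0, 'q': array([-7.59498443e+01,  2.01258678e+01,  9.46768864e+01, -7.37508957e-04,
        6.52636080e+01, -4.84756252e+00]), 'qd': array([-0.02397904, -0.02128691,  0.06736171, -0.03927499,  0.07741889,
       -0.00983289]), 'joint_efforts': array([ 2.15228851e-03, -5.06091213e+01, -2.91404307e+01, -3.78481570e-05,
        4.55912494e-03,  5.29069712e-05]), 'eef_pos': array([ 0.1780759 , -0.52004322,  0.2387442 ]), 'tool_rot': array([[ 9.46096524e-01,  3.23884674e-01, -2.92527763e-04],
       [ 3.23884795e-01, -9.46095864e-01,  1.12074883e-03],
       [ 8.62340616e-05, -1.15508186e-03, -9.99999329e-01]]), 'wrist_force': array([-0.52052512,  0.89148447, -0.03842198]), 'torque': array([-0.02881067, -0.02853633, -0.00113518]), 'grip_width': 0.08528789354730577} 0.008
side {'fov_y': 45.78183197671422, 'cx': 274.9372464472595, 'cy': 209.85348991065874, 'R': array([[-0.95836855, -0.28530954,  0.0113219 ],
       [-0.17933967,  0.57060878, -0.80140058],
       [ 0.22218686, -0.77006758, -0.59802083]]), 't': array([0.53967447, 0.15936415, 1.05275125])}
top {'fov_y': 44.30283278275777, 'cx': 285.5645074601589, 'cy': 210.435674237468, 'R': array([[-1.66408476e-02, -9.99861291e-01, -6.93381422e-04],
       [-9.75726632e-01,  1.63906108e-02, -2.18377854e-01],
       [ 2.18358928e-01, -2.95744186e-03, -9.75864044e-01]]), 't': array([0.03211481, 0.574172  , 1.36281606])}
wrist {'fov_y': 69.0235641782523, 'cx': 279.57039363307706, 'cy': 211.41224231376472, 'R': array([[ 0.32282357, -0.94645758, -0.00172844],
       [-0.89956067, -0.3073944 ,  0.31032127],
       [-0.29423723, -0.09862418, -0.95063017]]), 't': array([-0.54869189, -0.04020617,  0.38117411])}invalid input: not JSON, or not a number
```

View pics/side0.png

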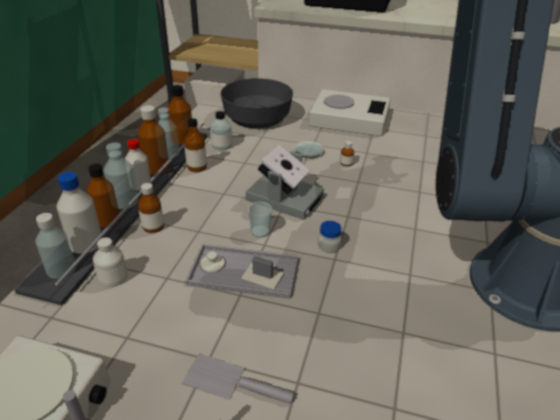

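View pics/top0.png

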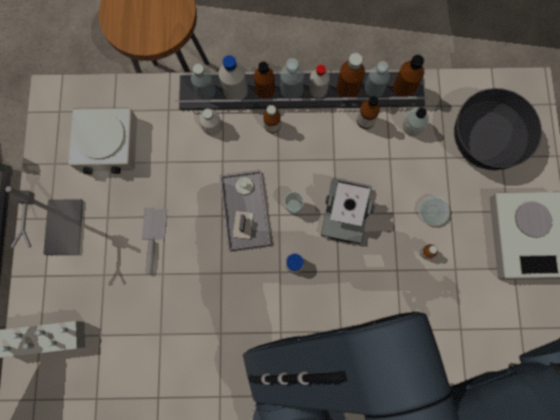

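View pics/wrist0.png

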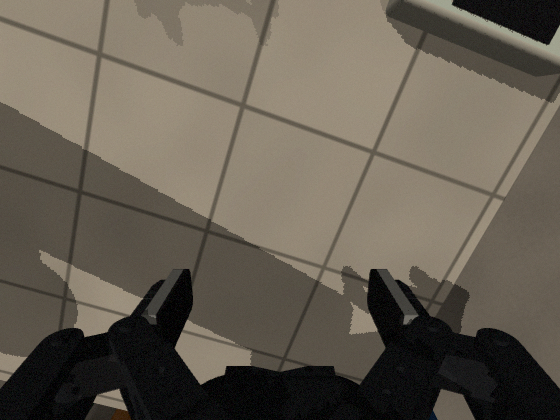

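Run:
```python
import cv2
t=cv2.imread("pics/top0.png");s=cv2.imread("pics/side0.png")
a=t[155:275,205:405];cv2.imwrite("pics/topc.png",cv2.resize(a,None,fx=4,fy=4,interpolation=cv2.INTER_CUBIC))
a=s[130:300,180:360];cv2.imwrite("pics/sidec.png",cv2.resize(a,(720,680)[:2],interpolation=cv2.INTER_CUBIC)[:600])
a=s[225:300,180:310];cv2.imwrite("pics/sided.png",cv2.resize(a,None,fx=6,fy=6,interpolation=cv2.INTER_CUBIC))
```

```text
(no output)
```

View pics/topc.png

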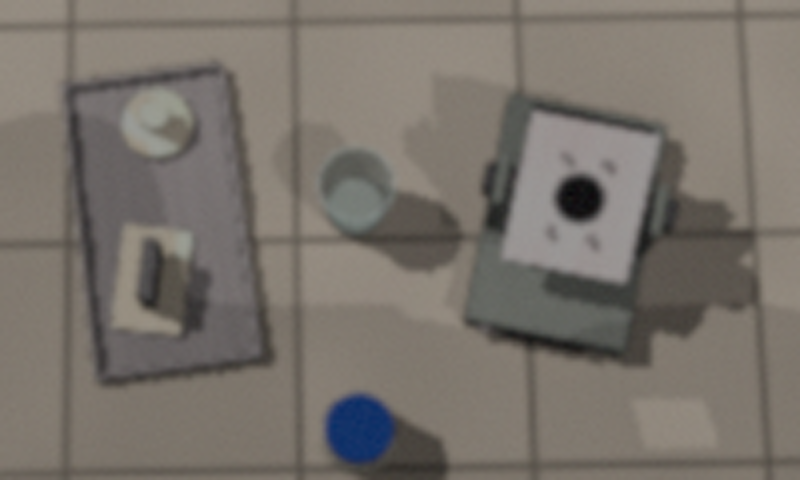

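View pics/sidec.png

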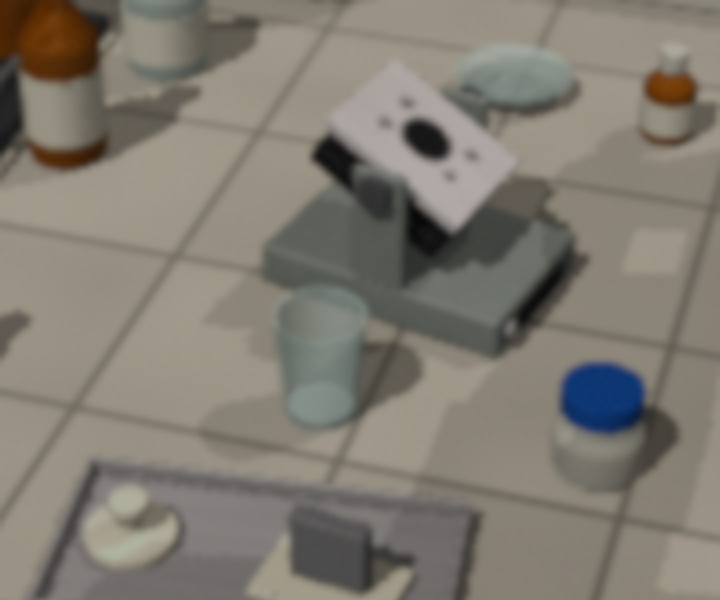

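View pics/sided.png

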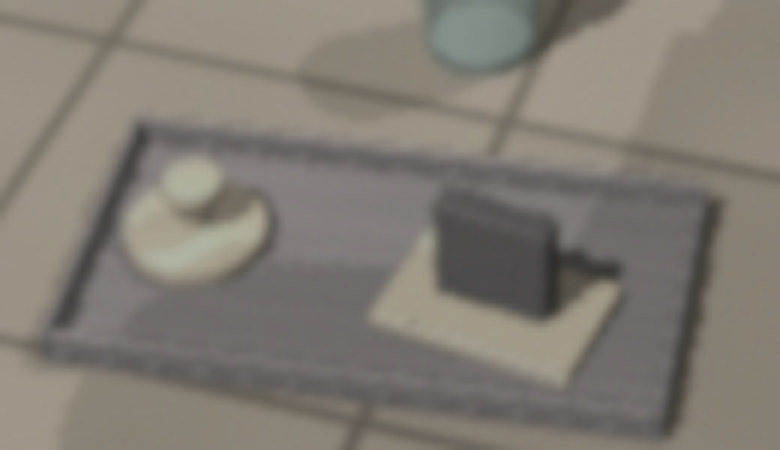

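```bash
cat > h.py <<'E'
from rig import robot
import numpy as np
def K(m):
    f=210/np.tan(np.radians(m['fov_y']/2));return f
def ray(m,u,v):
    f=K(m);d=np.array([(u-m['cx'])/f,(v-m['cy'])/f,1]);R=np.array(m['R']);return -R.T@np.array(m['t']), R.T@d/np.linalg.norm(d)
def tri(obs):
    A=np.zeros((3,3));b=np.zeros(3);L=[]
    for m,u,v in obs:
        c,d=ray(m,u,v);P=np.eye(3)-np.outer(d,d);A+=P;b+=P@c;L.append((c,P))
    X=np.linalg.solve(A,b);return X,[np.linalg.norm(P@(X-c)) for c,P in L]
def onz(m,u,v,z):
    c,d=ray(m,u,v);return c+d*(z-c[2])/d[2]
def proj(m,X):
    p=np.array(m['R'])@X+m['t'];f=K(m);return m['cx']+f*p[0]/p[2],m['cy']+f*p[1]/p[2]
E
python3 - <<'E'
from h import *
np.set_printoptions(precision=4,suppress=True)
T=robot.camera_model("top");S=robot.camera_model("side")
t=lambda u,v:(T,205+u/4,155+v/4)
c=lambda u,v:(S,180+u/4,130+v/4)
d=lambda u,v:(S,180+u/6,225+v/6)
for n,a,b in [("win",t(580,197),c(427,140)),("fTL",t(536,108),c(330,115)),("fTR",t(663,128),c(395,62)),("fBR",t(630,285),c(517,160)),("fBL",t(502,260),c(455,232)),
 ("ul",t(567,158),c(385,122)),("ur",t(609,167),c(407,102)),("ll",t(552,233),c(450,176)),("lr",t(594,242),c(472,156)),
 ("pTL",t(124,222),d(368,320)),("pBL",t(110,328),d(565,385)),("pBR",t(180,337),d(622,290)),
 ("finF",t(150,240),d(446,190)),("finN",t(147,304),d(552,213)),("jar",t(360,430),c(602,385)),("puckknob",t(155,112),d(192,180)),
 ("trayTL",t(70,88),d(142,125)),]:
    X,e=tri([a,b]);print(n,X,np.array(e)*1e3)
for n,p,z in [("BL",(110,328),.01),("TL",(124,222),.01),("TR",(195,232),.01),("BR",(180,337),.01),("trTL",(70,88),.014),("trTR",(228,68),.014),("trBR",(267,360),.014),("trBL",(102,382),.014)]:
    print(n,onz(*t(*p),z))
E
```

```text
win [ 0.5796 -0.1515  0.1009] [0.8394 0.8394]
fTL [ 0.6342 -0.1216  0.1264] [1.7762 1.7762]
fTR [ 0.6191 -0.2068  0.1205] [3.1927 3.1927]
fBR [ 0.5263 -0.1861  0.0748] [1.8112 1.8112]
fBL [ 0.545  -0.0999  0.0716] [1.0499 1.0499]
ul [ 0.6038 -0.1422  0.1147] [0.3881 0.3881]
ur [ 0.5974 -0.17    0.1143] [0.1685 0.1685]
ll [ 0.5585 -0.1329  0.0895] [0.0962 0.0962]
lr [ 0.5519 -0.1612  0.0884] [0.0361 0.0361]
pTL [0.5893 0.1651 0.0037] [0.9258 0.9258]
pBL [0.5129 0.1749 0.0037] [0.088 0.088]
pBR [0.5059 0.125  0.0047] [0.4883 0.4883]
finF [0.5662 0.1425 0.0517] [0.043 0.043]
finN [0.5239 0.1448 0.0533] [3.0792 3.0792]
jar [ 0.4324 -0.0007  0.0552] [1.4324 1.4324]
puckknob [0.6642 0.1408 0.029 ] [0.7573 0.7573]
trayTL [0.659  0.1925 0.1004] [3.7807 3.7807]
BL [0.5119 0.1742 0.01  ]
TL [0.5888 0.1646 0.01  ]
TR [0.5806 0.1137 0.01  ]
BR [0.5046 0.1246 0.01  ]
trTL [0.6883 0.2039 0.014 ]
trTR [0.7015 0.0891 0.014 ]
trBR [0.4864 0.063  0.014 ]
trBL [0.4728 0.1792 0.014 ]
```

```bash
python3 -m creep '[{"tx":35.2,"ty":-31.8},{"tx":35.2,"ty":-31.8},{"tx":35.2,"ty":-31.8},{"tx":35.2,"ty":-31.8},{"tx":35.2,"ty":-31.8},{"tx":35.2,"ty":-31.8},{"tx":35.2,"ty":-31.8},{"tx":35.2,"ty":-31.8},{"tx":35.2,"ty":-31.8},{"tx":35.2,"ty":-31.8},{"tx":35.2,"ty":-31.8},{"tx":35.2,"ty":-31.8},{"tx":35.2,"ty":-31.8},{"tx":35.2,"ty":-31.8},{"tx":35.2,"ty":-31.8},{"tx":35.2,"ty":-31.8},{"yaw":0.155},{"yaw":0.155},{"yaw":0.153},{}]' 0.55
python3 - <<'E'
from h import *
import cv2
s=robot.observe();print(s['eef_pos'],s['tool_rot'],s['q'],s['time_s'],s['grip_width'])
m=robot.camera_model("wrist");print(m)
R=np.array(m['R']);print("cam pos",-R.T@m['t'])
cv2.imwrite("pics/w1.png",robot.get_image("wrist")[:,:,::-1])
cv2.imwrite("pics/s1.png",robot.get_image("side")[:,:,::-1])
E
```

```text
[ 0.17809316 -0.52014504  0.2389189 ] [[ 9.46112349e-01  3.23838534e-01 -1.66736782e-04]
 [ 3.23838564e-01 -9.46112042e-01  7.67148834e-04]
 [ 9.06806764e-05 -7.79804785e-04 -9.99999692e-01]] [-7.59516499e+01  2.01159731e+01  9.46648138e+01  1.54355596e-03
  6.52641718e+01 -4.84752299e+00] 0.15 0.08531388268459361
{'fov_y': 69.0235641782523, 'cx': 279.57039363307706, 'cy': 211.41224231376472, 'R': array([[ 0.32282387, -0.94645777, -0.00156248],
       [-0.89957305, -0.30734446,  0.31033484],
       [-0.29419904, -0.09877793, -0.95062603]]), 't': array([-0.54877847, -0.04020831,  0.38115646])}
cam pos [ 0.25312435 -0.49410361  0.37395783]schema error: expected keys tx, ty, tz, yaw
```

View pics/w1.png

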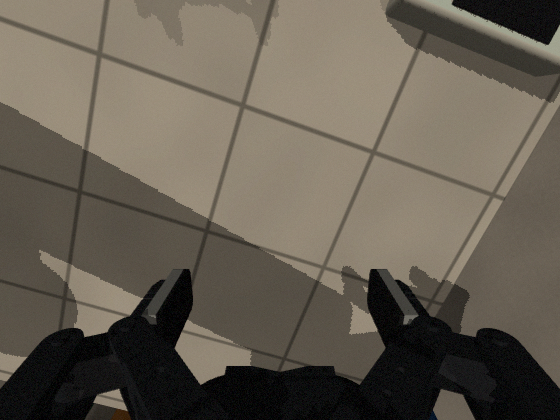

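View pics/s1.png

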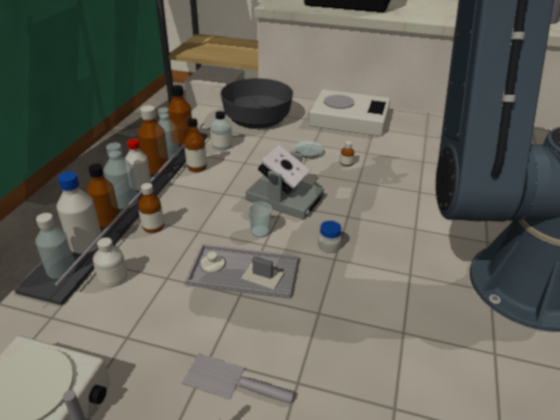

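```bash
python3 -m creep '[{"tx":35.2,"ty":-31.8,"tz":0,"yaw":0},{"tx":35.2,"ty":-31.8,"tz":0,"yaw":0},{"tx":35.2,"ty":-31.8,"tz":0,"yaw":0},{"tx":35.2,"ty":-31.8,"tz":0,"yaw":0},{"tx":35.2,"ty":-31.8,"tz":0,"yaw":0},{"tx":35.2,"ty":-31.8,"tz":0,"yaw":0},{"tx":35.2,"ty":-31.8,"tz":0,"yaw":0},{"tx":35.2,"ty":-31.8,"tz":0,"yaw":0},{"tx":35.2,"ty":-31.8,"tz":0,"yaw":0},{"tx":35.2,"ty":-31.8,"tz":0,"yaw":0},{"tx":35.2,"ty":-31.8,"tz":0,"yaw":0},{"tx":35.2,"ty":-31.8,"tz":0,"yaw":0},{"tx":35.2,"ty":-31.8,"tz":0,"yaw":0},{"tx":35.2,"ty":-31.8,"tz":0,"yaw":0},{"tx":35.2,"ty":-31.8,"tz":0,"yaw":0},{"tx":35.2,"ty":-31.8,"tz":0,"yaw":0},{"tx":0,"ty":0,"tz":0,"yaw":0.155},{"tx":0,"ty":0,"tz":0,"yaw":0.155},{"tx":0,"ty":0,"tz":0,"yaw":0.153},{"tx":0,"ty":0,"tz":0,"yaw":0}]' 0.55
python3 - <<'E'
from h import *
import cv2
s=robot.observe();print(s['eef_pos'],s['tool_rot'],s['q'],s['time_s'],s['grip_width'],s['wrist_force'])
m=robot.camera_model("wrist");print(m)
import pickle;pickle.dump(m,open("m2.pkl","wb"))
cv2.imwrite("pics/w2.png",robot.get_image("wrist")[:,:,::-1])
cv2.imwrite("pics/s2.png",robot.get_image("side")[:,:,::-1])
E
```

```text
time_s: 2.75
eef_pos: [0.5462, 0.1434, 0.2392]
tool_rot: [[0.991, -0.132, -0.0], [-0.132, -0.991, -0.0], [-0.0, 0.0, -1.0]]
wrist_force: [0.7, 1.1, -0.2]
grip_width: 0.0468
[0.5461572  0.14344589 0.23920001] [[ 9.91279914e-01 -1.31772875e-01 -2.05299337e-04]
 [-1.31772889e-01 -9.91279931e-01 -5.76391859e-05]
 [-1.95913832e-04  8.41894541e-05 -9.99999977e-01]] [ 9.99316379e+00  2.16285683e+01  9.24222505e+01 -1.32619400e-03
  6.59613386e+01  1.07565757e+02] 2.75 0.046788220742728676 [ 0.65148209  1.13488937 -0.23071893]
{'fov_y': 69.0235641782523, 'cx': 279.57039363307706, 'cy': 211.41224231376472, 'R': array([[-1.32830935e-01, -9.91138550e-01, -5.64232951e-04],
       [-9.42036384e-01,  1.26073334e-01,  3.10922764e-01],
       [-3.08096402e-01,  4.18316894e-02, -9.50435014e-01]]), 't': array([0.21531341, 0.45542095, 0.54259331])}
```

View pics/w2.png

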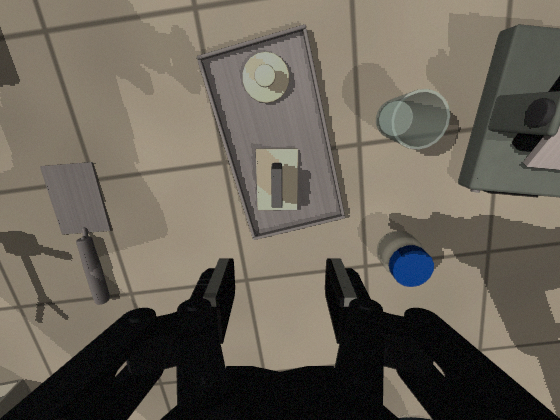

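View pics/s2.png

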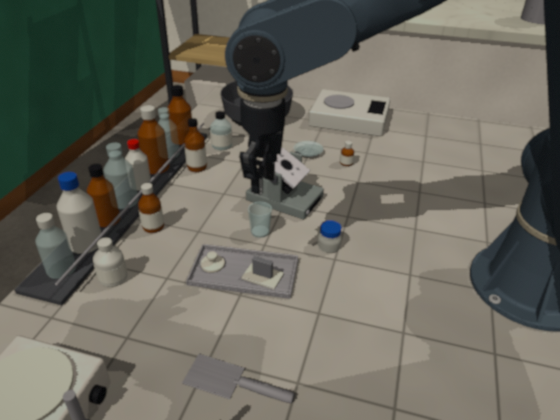

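Run:
```python
import cv2
t=cv2.imread("pics/w2.png")
a=t[130:230,230:330];cv2.imwrite("pics/w2c.png",cv2.resize(a,None,fx=6,fy=6,interpolation=cv2.INTER_CUBIC))
```

```text
(no output)
```

View pics/w2c.png

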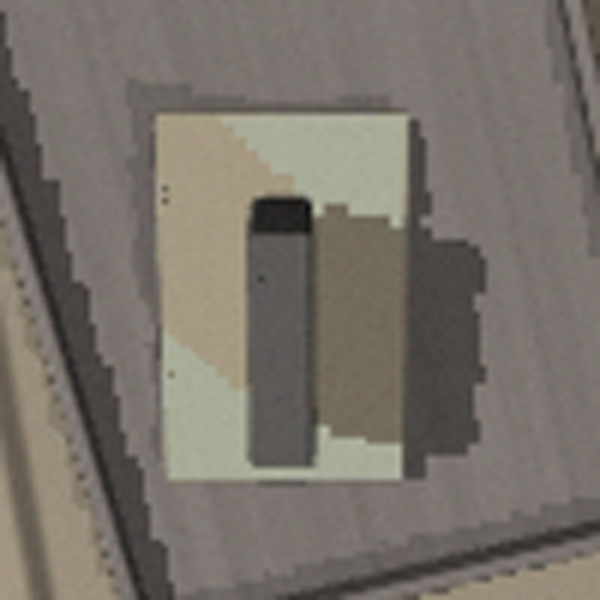

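Run:
```python
from h import *
import pickle
np.set_printoptions(precision=4,suppress=True)
m=pickle.load(open("m2.pkl","rb"));T=robot.camera_model("top");S=robot.camera_model("side")
w=lambda u,v:(m,230+u/6,130+v/6)
for z,P in ((.052,[(250,234),(313,234),(316,466),(248,466)]),(.01,[(156,114),(409,114),(403,478),(168,479)])):
    Q=np.array([onz(*w(*p),z) for p in P]);print(Q,Q.mean(0))
    d=(Q[0]+Q[1]-Q[2]-Q[3])/2;print(np.linalg.norm(d),np.degrees(np.arctan2(d[1],d[0])))
t=lambda u,v:(T,205+u/4,155+v/4)
d=lambda u,v:(S,180+u/6,225+v/6)
for a in [(w(168,479),t(110,328),d(565,385)),(w(403,478),t(180,337),d(622,290)),(w(156,114),t(124,222),d(368,320)),(w(281,234),d(446,190)),(w(282,466),d(552,213))]:
    X,e=tri(a);print(X,np.array(e)*1e3)
```

```text
[[0.5684 0.1495 0.052 ]
 [0.5669 0.1384 0.052 ]
 [0.5242 0.1435 0.052 ]
 [0.5259 0.1559 0.052 ]] [0.5464 0.1468 0.052 ]
0.04302494014835923 -7.665327171776708
[[0.587  0.1665 0.01  ]
 [0.5804 0.1174 0.01  ]
 [0.5061 0.1272 0.01  ]
 [0.5124 0.1758 0.01  ]] [0.5464 0.1467 0.01  ]
0.07504203906249439 -7.301775926319308
[0.512  0.1757 0.0055] [1.1531 1.1998 0.6842]
[0.5054 0.1261 0.0061] [1.1563 1.2554 0.7325]
[0.588  0.1662 0.0057] [1.644  2.0769 0.695 ]
[0.5668 0.1436 0.0522] [0.9989 0.9989]
[0.5262 0.1492 0.0574] [0.5483 0.5483]
```

```bash
python3 -m creep '[{"tx":0,"ty":-2.8,"tz":0,"yaw":0},{"tx":0,"ty":0,"tz":45,"yaw":0},{"tx":0,"ty":0,"tz":45,"yaw":0},{"tx":0,"ty":0,"tz":45,"yaw":0},{"tx":0,"ty":0,"tz":30,"yaw":0},{"tx":0,"ty":0,"tz":15,"yaw":0},{"tx":0,"ty":0,"tz":0,"yaw":0},{"tx":0,"ty":0,"tz":0,"yaw":0}]' 0.55 20
python3 - <<'E'
from h import *
import cv2
cv2.imwrite("pics/w3.png",robot.get_image("wrist")[:,:,::-1])
a=robot.get_image("side")[180:320,160:340,::-1]
cv2.imwrite("pics/s3.png",cv2.resize(a,None,fx=4,fy=4,interpolation=cv2.INTER_CUBIC))
E
```

```text
time_s: 3.85
eef_pos: [0.5474, 0.1464, 0.0605]
tool_rot: [[0.991, -0.132, 0.002], [-0.132, -0.991, 0.0], [0.002, -0.001, -1.0]]
wrist_force: [-0.3, -0.1, 0.2]
grip_width: 0.0469
```

View pics/w3.png

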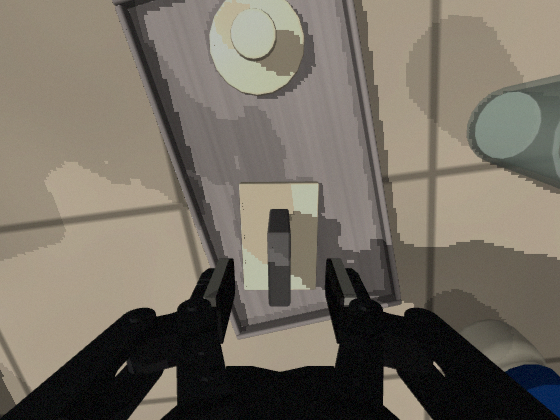

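View pics/s3.png

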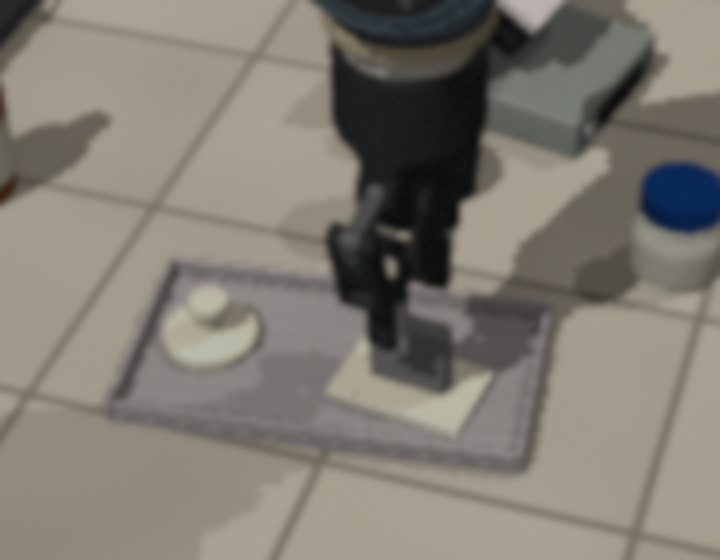

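```bash
python3 -m creep '[{"tx":-1,"ty":0,"tz":20,"yaw":0},{"tx":0,"ty":0,"tz":14.5,"yaw":0},{"tx":0,"ty":0,"tz":0,"yaw":0},{"tx":0,"ty":0,"tz":0,"yaw":0}]' 0.5 20
python3 -m creep '[{"tx":0,"ty":0,"tz":0,"yaw":0},{"tx":0,"ty":0,"tz":0,"yaw":0},{"tx":0,"ty":0,"tz":0,"yaw":0},{"tx":0,"ty":0,"tz":0,"yaw":0}]' 0.05 20
python3 -m creep '[{"tx":0,"ty":0,"tz":0,"yaw":0},{"tx":0,"ty":0,"tz":0,"yaw":0}]' 0.05 20
```

```text
time_s: 4.45
eef_pos: [0.546, 0.1464, 0.0253]
tool_rot: [[0.991, -0.133, 0.001], [-0.133, -0.991, 0.0], [0.001, -0.0, -1.0]]
wrist_force: [0.4, 0.1, -0.3]
grip_width: 0.0428
time_s: 4.95
eef_pos: [0.5459, 0.1464, 0.0253]
tool_rot: [[0.991, -0.133, 0.001], [-0.133, -0.991, 0.0], [0.001, -0.0, -1.0]]
wrist_force: [-0.6, -0.9, 5.8]
grip_width: 0.0116
time_s: 5.2
eef_pos: [0.5459, 0.1464, 0.0253]
tool_rot: [[0.991, -0.133, 0.001], [-0.133, -0.991, 0.0], [0.001, -0.0, -1.0]]
wrist_force: [-1.7, -0.2, 5.7]
grip_width: 0.0113
```

```bash
python3 -m creep '[{"tx":0,"ty":0,"tz":-10,"yaw":0},{"tx":0,"ty":0,"tz":-30,"yaw":0},{"tx":0,"ty":0,"tz":-40,"yaw":0},{"tx":0,"ty":0,"tz":-40,"yaw":0},{"tx":0,"ty":0,"tz":-40,"yaw":0},{"tx":0,"ty":0,"tz":-20,"yaw":0},{"tx":0,"ty":0,"tz":0,"yaw":0},{"tx":0,"ty":0,"tz":0,"yaw":0}]'
python3 - <<'E'
from h import *
import cv2
np.set_printoptions(precision=4,suppress=True)
print(robot.observe()['eef_pos'],robot.observe()['torque'])
cv2.imwrite("pics/w4.png",robot.get_image("wrist")[:,:,::-1])
a=robot.get_image("side")[100:240,160:340,::-1]
cv2.imwrite("pics/s4.png",cv2.resize(a,None,fx=4,fy=4,interpolation=cv2.INTER_CUBIC))
E
```

```text
time_s: 6.2
eef_pos: [0.545, 0.1462, 0.2038]
tool_rot: [[0.991, -0.133, -0.002], [-0.133, -0.991, -0.0], [-0.001, 0.0, -1.0]]
wrist_force: [-1.2, -0.5, -0.9]
grip_width: 0.0117
[0.545  0.1462 0.2038] [-0.014  -0.049  -0.0148]
```

View pics/w4.png

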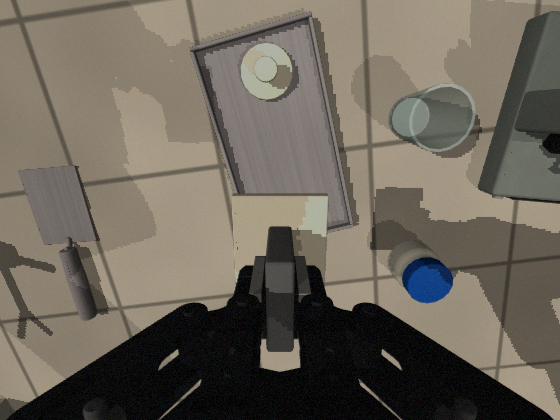

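View pics/s4.png

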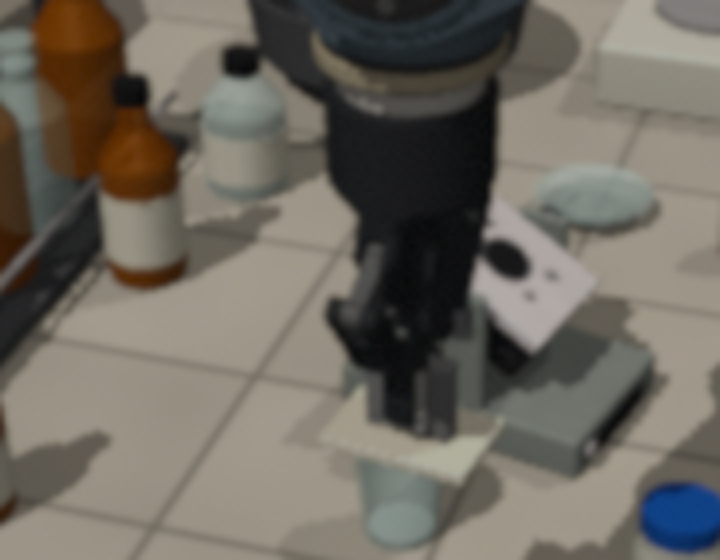

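```bash
python3 -m creep '[{"tx":-4,"ty":20,"tz":-4,"yaw":0},{"tx":-6,"ty":36,"tz":-4,"yaw":0},{"tx":-8,"ty":45,"tz":-5,"yaw":0},{"tx":-8,"ty":50,"tz":-5,"yaw":0},{"tx":-8,"ty":50,"tz":-5,"yaw":0},{"tx":-8,"ty":45,"tz":-5,"yaw":0},{"tx":-7,"ty":35,"tz":-4,"yaw":0},{"tx":-6,"ty":25,"tz":-4,"yaw":0},{"tx":0,"ty":0,"tz":0,"yaw":0.077},{"tx":0,"ty":0,"tz":0,"yaw":0},{"tx":0,"ty":0,"tz":0,"yaw":0}]'
python3 - <<'E'
from h import *
import cv2,pickle
np.set_printoptions(precision=4,suppress=True)
print(robot.observe()['eef_pos'],robot.observe()['torque'],robot.observe()['wrist_force'])
m=robot.camera_model("wrist");pickle.dump(m,open("m5.pkl","wb"))
cv2.imwrite("pics/w5.png",robot.get_image("wrist")[:,:,::-1])
E
```

```text
time_s: 7.68
eef_pos: [0.4501, -0.1497, 0.2406]
tool_rot: [[0.978, -0.207, -0.0], [-0.207, -0.978, 0.0], [-0.0, -0.0, -1.0]]
wrist_force: [0.2, 0.1, -0.9]
grip_width: 0.0119
[ 0.4501 -0.1497  0.2406] [-0.0302 -0.0039 -0.0284] [ 0.2152  0.1115 -0.8745]
```

View pics/w5.png

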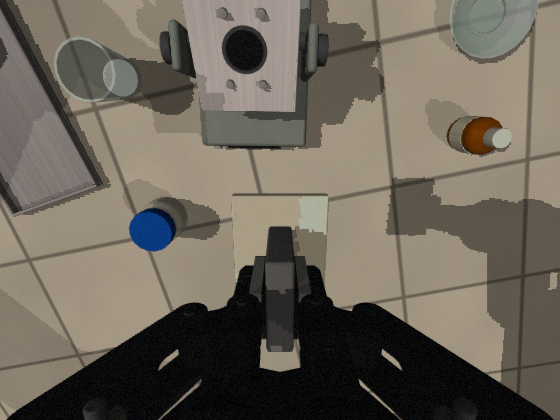

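Run:
```python
import cv2
t=cv2.imread("pics/w5.png")
a=t[0:150,150:350];cv2.imwrite("pics/w5c.png",cv2.resize(a,None,fx=4,fy=4,interpolation=cv2.INTER_CUBIC))
```

```text
(no output)
```

View pics/w5c.png

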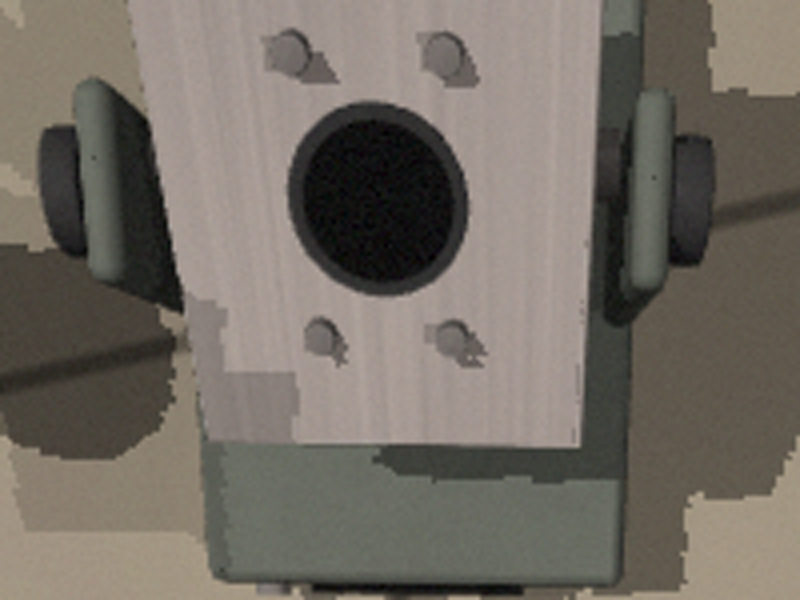

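```bash
cat > fit.py <<'E'
from h import *
import pickle
from scipy.optimize import least_squares
np.set_printoptions(precision=4,suppress=True)
m=pickle.load(open("m5.pkl","rb"));T=robot.camera_model("top");S=robot.camera_model("side")
def pt(p,a,b,h):
    x,y,z,yaw,th=p
    mx=np.array([np.cos(yaw),np.sin(yaw),0]);my=np.array([-np.sin(yaw),np.cos(yaw),0]);Z=np.array([0,0,1.])
    u=np.cos(th)*mx+np.sin(th)*Z;n=-np.sin(th)*mx+np.cos(th)*Z
    return np.array([x,y,z])+u*a+my*b+n*(.005+h)
L={"win":(0,0,0),"ul":(.026,.014,.004),"ur":(.026,-.014,.004),"ll":(-.026,.014,.004),"lr":(-.026,-.014,.004),"TL":(.052,.043,0),"TR":(.052,-.043,0),"BL":(-.052,.043,0),"BR":(-.052,-.043,0)}
W={"win":(378,199),"ul":(293,52),"ur":(443,54),"ll":(320,337),"lr":(450,337),"BL":(207,440),"BR":(580,446)}
TT={"win":(580,197),"TL":(536,108),"TR":(663,128),"BR":(630,285),"BL":(502,260)}
SS={"win":(427,140),"TL":(330,115),"TR":(395,62),"BR":(517,160),"BL":(455,232),"ul":(385,122),"ur":(407,102),"ll":(450,176),"lr":(472,156)}
def run(sets,fz=None):
    O=[]
    for s in sets:
        if s=="w":O+=[(m,150+u/4,v/4,L[k]) for k,(u,v) in W.items()]
        if s=="t":O+=[(T,205+u/4,155+v/4,L[k]) for k,(u,v) in TT.items()]
        if s=="s":O+=[(S,180+u/4,130+v/4,L[k]) for k,(u,v) in SS.items()]
    def f(p):
        r=[]
        q=p if fz is None else [p[0],p[1],fz,p[2],p[3]]
        for mm,u,v,l in O:
            a,b=proj(mm,pt(q,*l));r+=[a-u,b-v]
        return r
    g=least_squares(f,[.58,-.15,.1,-.2,.5] if fz is None else [.58,-.15,-.2,.5])
    p=g.x.copy();p[-2:]=np.degrees(p[-2:]);print(sets,fz,p,"rms",np.sqrt(np.mean(g.fun**2)))
if __name__=="__main__":
    for s in("w","t","s","ws","wts"):
        run(s,.1)
    run("w");run("wts")
E
python3 fit.py
```

```text
w 0.1 [  0.5815  -0.1487 -12.984   27.7494] rms 0.2942551688094756
t 0.1 [  0.5818  -0.1527 -12.4096  16.7767] rms 0.4787428418696245
s 0.1 [  0.58    -0.144  -12.1721  29.7729] rms 0.5466371902520956
ws 0.1 [  0.5814  -0.1485 -12.9545  28.4799] rms 0.736621390616061
wts 0.1 [  0.5815  -0.1488 -12.9145  28.1211] rms 0.9271500501280431
w None [  0.5821  -0.1484   0.0959 -12.8537  25.7074] rms 0.16474746025961556
wts None [  0.5818  -0.1488   0.0976 -12.9687  27.2829] rms 0.8351105618837499
```

```bash
python3 -m creep '[{"tx":20,"ty":-4.2,"tz":0,"yaw":0},{"tx":35,"ty":-8,"tz":0,"yaw":0},{"tx":35,"ty":-8,"tz":5,"yaw":0},{"tx":25,"ty":-6,"tz":20,"yaw":0},{"tx":10,"ty":-2,"tz":25,"yaw":0.016},{"tx":0,"ty":0,"tz":20,"yaw":0},{"tx":0,"ty":0,"tz":6,"yaw":0},{"tx":0,"ty":0,"tz":0,"yaw":0},{"tx":0,"ty":0,"tz":0,"yaw":0}]'
python3 - <<'E'
from h import *
import cv2,pickle
np.set_printoptions(precision=4,suppress=True)
o=robot.observe();print(o['eef_pos'],o['torque'],o['wrist_force'])
cv2.imwrite("pics/w6.png",robot.get_image("wrist")[:,:,::-1])
a=robot.get_image("side")[80:230,200:360,::-1]
cv2.imwrite("pics/s6.png",cv2.resize(a,None,fx=4,fy=4,interpolation=cv2.INTER_CUBIC))
E
```

```text
time_s: 8.85
eef_pos: [0.5789, -0.1482, 0.1658]
tool_rot: [[0.975, -0.224, 0.001], [-0.224, -0.975, -0.0], [0.001, 0.0, -1.0]]
wrist_force: [0.3, -0.1, -1.7]
grip_width: 0.0117
[ 0.5789 -0.1482  0.1658] [-0.0183 -0.0155  0.0228] [ 0.3004 -0.1045 -1.7462]
```

View pics/w6.png

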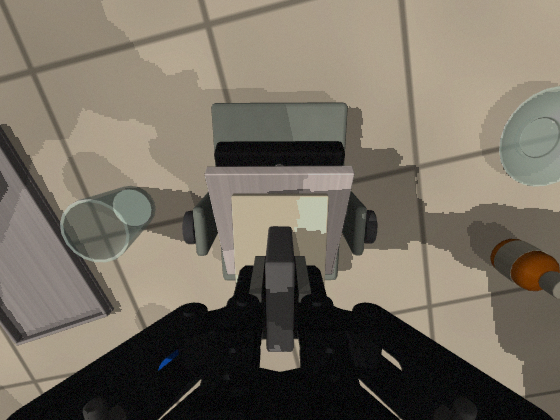

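View pics/s6.png

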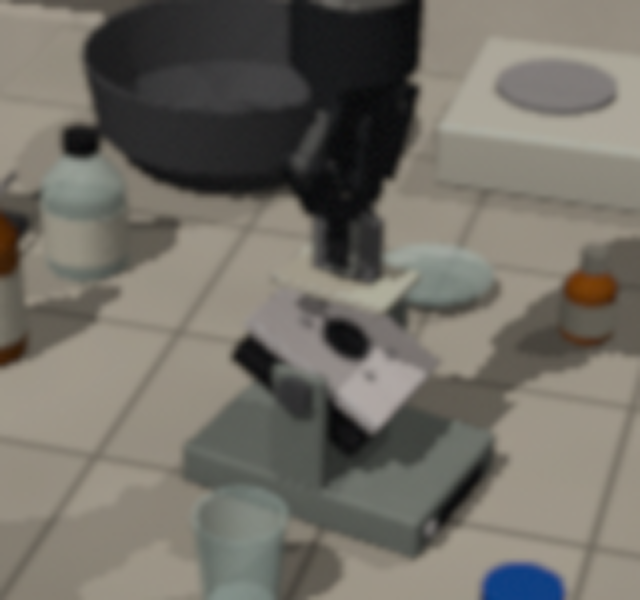

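```bash
python3 -m creep '[{"tx":0,"ty":0,"tz":8,"yaw":0},{"tx":0,"ty":0,"tz":6,"yaw":0},{"tx":0,"ty":0,"tz":3,"yaw":0},{"tx":0,"ty":0,"tz":0,"yaw":0}]'
python3 -m creep '[{"tx":-1,"ty":0,"tz":2,"yaw":0},{"tx":-1,"ty":0,"tz":2,"yaw":0},{"tx":0,"ty":0,"tz":0,"yaw":0}]'
python3 -m creep '[{"tx":-1,"ty":0,"tz":2,"yaw":0},{"tx":-1,"ty":0,"tz":2,"yaw":0},{"tx":0,"ty":0,"tz":0,"yaw":0}]'
```

```text
time_s: 9.45
eef_pos: [0.5784, -0.1481, 0.1474]
tool_rot: [[0.975, -0.224, -0.001], [-0.224, -0.975, 0.0], [-0.001, -0.0, -1.0]]
wrist_force: [0.4, -0.5, -0.8]
grip_width: 0.0114
time_s: 9.82
eef_pos: [0.5768, -0.1478, 0.1442]
tool_rot: [[0.975, -0.224, 0.001], [-0.224, -0.975, -0.0], [0.001, 0.0, -1.0]]
wrist_force: [-1.4, -0.3, 3.0]
grip_width: 0.0115
time_s: 10.2
eef_pos: [0.5749, -0.1474, 0.1402]
tool_rot: [[0.975, -0.224, 0.001], [-0.224, -0.975, -0.0], [0.001, 0.0, -1.0]]
wrist_force: [-0.6, 0.7, 7.1]
grip_width: 0.0114
```

```bash
python3 -m creep '[{"tx":-1,"ty":0,"tz":2,"yaw":0},{"tx":-1,"ty":0,"tz":2,"yaw":0},{"tx":0,"ty":0,"tz":0,"yaw":0}]'
python3 - <<'E'
from h import *
import cv2,pickle
np.set_printoptions(precision=4,suppress=True)
o=robot.observe();print(o['eef_pos'],o['torque'],o['wrist_force'])
a=robot.get_image("wrist")[100:370,160:400,::-1]
cv2.imwrite("pics/w7.png",cv2.resize(a,None,fx=2.2,fy=2.2))
a=robot.get_image("side")[100:200,220:340,::-1]
cv2.imwrite("pics/s7.png",cv2.resize(a,None,fx=5,fy=5,interpolation=cv2.INTER_CUBIC))
E
```

```text
time_s: 10.58
eef_pos: [0.573, -0.1469, 0.1363]
tool_rot: [[0.975, -0.224, 0.001], [-0.224, -0.975, -0.0], [0.001, 0.0, -1.0]]
wrist_force: [-2.6, 0.1, 7.3]
grip_width: 0.0116
[ 0.573  -0.1469  0.1363] [-0.0501 -0.0051  0.0229] [-2.6256  0.1122  7.3099]
```

View pics/w7.png

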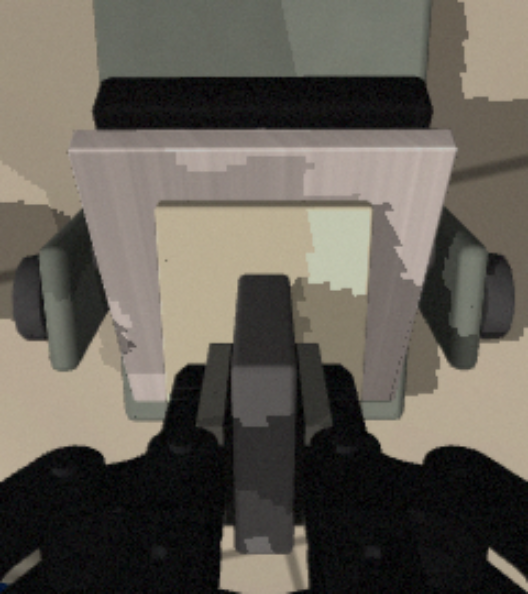

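View pics/s7.png

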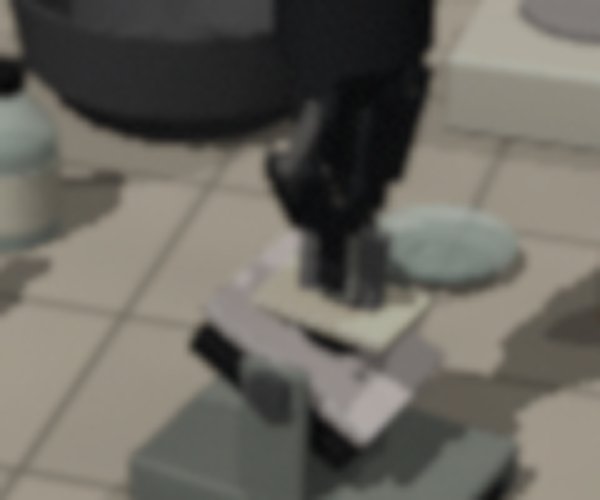

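```bash
python3 -m creep '[{"tx":-0.7,"ty":0,"tz":2,"yaw":0},{"tx":-0.7,"ty":0,"tz":2,"yaw":0},{"tx":0,"ty":0,"tz":0,"yaw":0}]'
python3 -m creep '[{"tx":-0.7,"ty":0,"tz":2,"yaw":0},{"tx":-0.7,"ty":0,"tz":2,"yaw":0},{"tx":0,"ty":0,"tz":0,"yaw":0}]'
python3 -m creep '[{"tx":-0.7,"ty":0,"tz":2,"yaw":0},{"tx":0,"ty":0,"tz":0,"yaw":0}]'
python3 - <<'E'
from h import *
import cv2,pickle
np.set_printoptions(precision=4,suppress=True)
o=robot.observe();print(o['eef_pos'],o['torque'],o['wrist_force'])
a=robot.get_image("wrist")[100:370,160:400,::-1]
cv2.imwrite("pics/w8.png",cv2.resize(a,None,fx=2.2,fy=2.2))
a=robot.get_image("side")[100:200,220:340,::-1]
cv2.imwrite("pics/s8.png",cv2.resize(a,None,fx=5,fy=5,interpolation=cv2.INTER_CUBIC))
E
```

```text
time_s: 11.05
eef_pos: [0.5715, -0.1466, 0.1322]
tool_rot: [[0.975, -0.224, 0.001], [-0.224, -0.975, -0.0], [0.001, 0.0, -1.0]]
wrist_force: [-2.1, 1.1, 7.5]
grip_width: 0.0119
time_s: 11.42
eef_pos: [0.57, -0.1462, 0.1282]
tool_rot: [[0.975, -0.224, 0.0], [-0.224, -0.975, -0.0], [0.0, 0.0, -1.0]]
wrist_force: [-4.2, 0.0, 7.7]
grip_width: 0.0117
time_s: 11.68
eef_pos: [0.5692, -0.1461, 0.1262]
tool_rot: [[0.975, -0.224, 0.0], [-0.224, -0.975, -0.0], [0.0, 0.0, -1.0]]
wrist_force: [-3.2, 0.7, 8.1]
grip_width: 0.0118
[ 0.5692 -0.1461  0.1262] [0.0419 0.282  0.0038] [-3.2332  0.6529  8.0797]
```

View pics/w8.png

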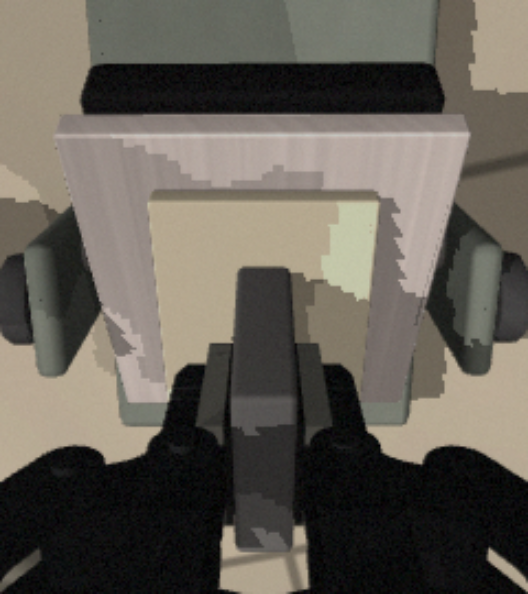

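View pics/s8.png

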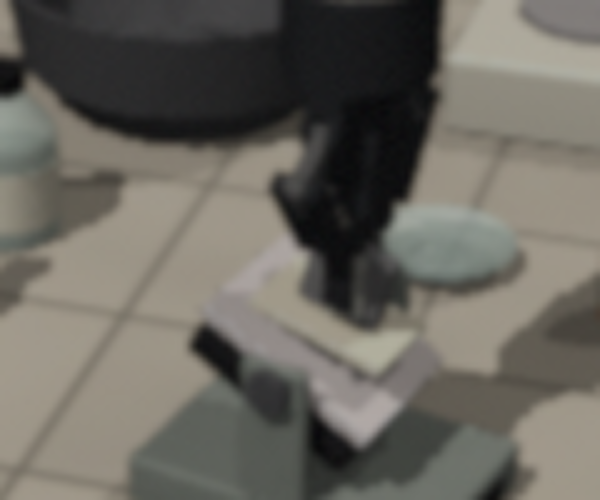

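```bash
python3 -m creep '[{"tx":-0.6,"ty":0,"tz":2,"yaw":0},{"tx":-0.6,"ty":0,"tz":2,"yaw":0},{"tx":0,"ty":0,"tz":0,"yaw":0}]'
python3 -m creep '[{"tx":-0.6,"ty":0,"tz":1.5,"yaw":0},{"tx":0,"ty":0,"tz":0,"yaw":0}]'
python3 -m creep '[{"tx":-0.3,"ty":0,"tz":1.5,"yaw":0},{"tx":0,"ty":0,"tz":0,"yaw":0}]'
python3 - <<'E'
from h import *
import cv2,pickle
np.set_printoptions(precision=4,suppress=True)
for i in range(3):
    o=robot.observe();print(o['eef_pos'],o['torque'],o['wrist_force'])
    if i==0:
        a=robot.get_image("wrist")[100:370,160:400,::-1]
        cv2.imwrite("pics/w9.png",cv2.resize(a,None,fx=2.2,fy=2.2))
    if i==1:
        a=robot.get_image("side")[100:200,220:340,::-1]
        cv2.imwrite("pics/s9.png",cv2.resize(a,None,fx=5,fy=5,interpolation=cv2.INTER_CUBIC))
E
```

```text
time_s: 12.15
eef_pos: [0.5679, -0.1458, 0.1221]
tool_rot: [[0.975, -0.224, -0.0], [-0.224, -0.975, -0.0], [-0.0, 0.0, -1.0]]
wrist_force: [-4.2, 0.7, 7.6]
grip_width: 0.0119
time_s: 12.4
eef_pos: [0.5674, -0.1456, 0.1206]
tool_rot: [[0.975, -0.224, -0.0], [-0.224, -0.975, -0.0], [-0.0, 0.0, -1.0]]
wrist_force: [-3.6, -0.4, 7.6]
grip_width: 0.0116
time_s: 12.65
eef_pos: [0.567, -0.1455, 0.1191]
tool_rot: [[0.975, -0.224, -0.0], [-0.224, -0.975, -0.0], [-0.0, 0.0, -1.0]]
wrist_force: [-4.2, 1.2, 7.2]
grip_width: 0.0116
[ 0.567  -0.1455  0.1191] [0.0057 0.266  0.0203] [-4.227   1.1869  7.2108]
[ 0.567  -0.1456  0.1191] [ 0.0563  0.3285 -0.0438] [-3.5824  0.4592  6.7119]
[ 0.567  -0.1456  0.1191] [-0.012   0.2538  0.0549] [-4.1003  0.0013  7.0281]
```

View pics/w9.png

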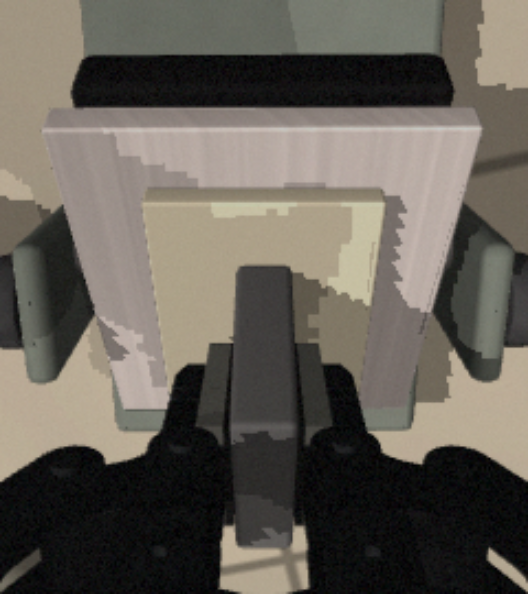

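View pics/s9.png

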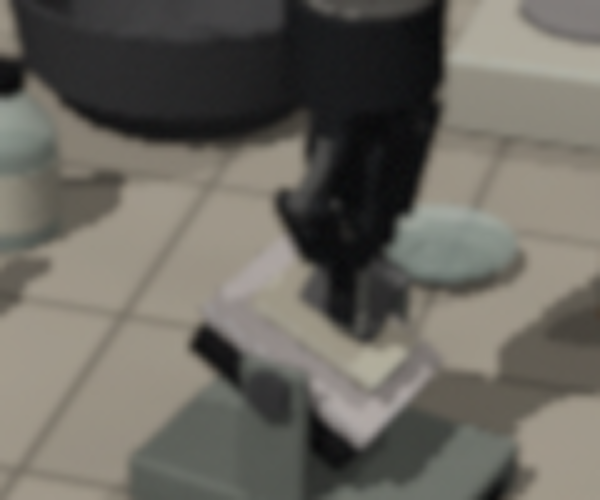

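```bash
python3 -m creep '[{"tx":0.2,"ty":0,"tz":1,"yaw":0},{"tx":0,"ty":0,"tz":0,"yaw":0}]'
python3 -m creep '[{"tx":0.2,"ty":0,"tz":1,"yaw":0},{"tx":0,"ty":0,"tz":0,"yaw":0}]'
python3 -m creep '[{"tx":0.2,"ty":0,"tz":1,"yaw":0},{"tx":0,"ty":0,"tz":0,"yaw":0}]'
python3 - <<'E'
from h import *
import cv2,pickle
np.set_printoptions(precision=4,suppress=True)
F=[];Q=[]
for i in range(6):
    o=robot.observe();F.append(o['wrist_force']);Q.append(o['torque'])
    im=robot.get_image("wrist" if i<3 else "side");
    if i==0: cv2.imwrite("pics/w10.png",cv2.resize(im[100:370,160:400,::-1],None,fx=2.2,fy=2.2))
    if i==3: cv2.imwrite("pics/s10.png",cv2.resize(im[100:200,220:340,::-1],None,fx=5,fy=5,interpolation=cv2.INTER_CUBIC))
print(o['eef_pos'],np.mean(F,0),np.mean(Q,0))
E
```

```text
time_s: 13.0
eef_pos: [0.5673, -0.1456, 0.1181]
tool_rot: [[0.975, -0.224, -0.0], [-0.224, -0.975, -0.0], [-0.0, 0.0, -1.0]]
wrist_force: [-4.7, 0.4, 7.9]
grip_width: 0.0119
time_s: 13.25
eef_pos: [0.5674, -0.1457, 0.1171]
tool_rot: [[0.975, -0.224, -0.0], [-0.224, -0.975, 0.0], [-0.0, 0.0, -1.0]]
wrist_force: [-5.0, 0.4, 8.1]
grip_width: 0.0115
time_s: 13.5
eef_pos: [0.5674, -0.1457, 0.1161]
tool_rot: [[0.975, -0.224, -0.001], [-0.224, -0.975, 0.0], [-0.001, 0.0, -1.0]]
wrist_force: [-5.3, 1.1, 8.8]
grip_width: 0.0117
[ 0.5674 -0.1456  0.1161] [-5.1477  0.7946  8.5934] [0.0568 0.4511 0.0063]
```

View pics/w10.png

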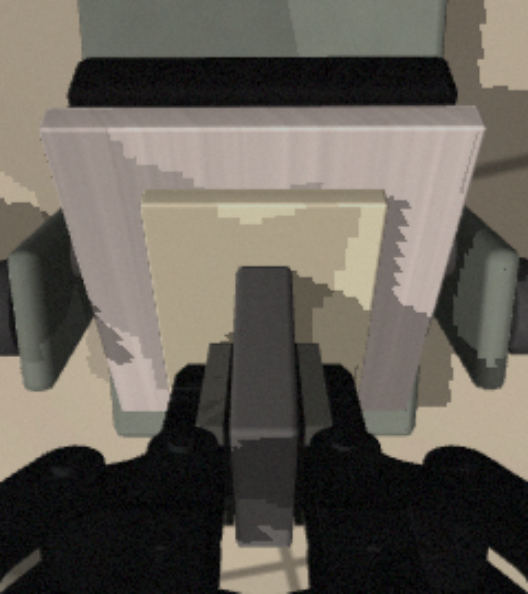

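View pics/s10.png

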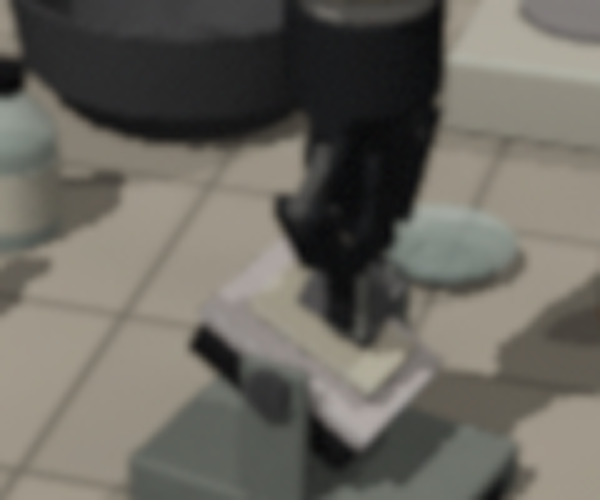

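```bash
python3 -m creep '[{"tx":0.4,"ty":0,"tz":0.9,"yaw":0},{"tx":0,"ty":0,"tz":0,"yaw":0},{"tx":0,"ty":0,"tz":0,"yaw":0}]'
python3 -m creep '[{"tx":0.4,"ty":0,"tz":0.9,"yaw":0},{"tx":0,"ty":0,"tz":0,"yaw":0},{"tx":0,"ty":0,"tz":0,"yaw":0}]'
python3 - <<'E'
from h import *
import cv2
np.set_printoptions(precision=4,suppress=True)
F=[];Q=[]
for i in range(6):
    o=robot.observe();F.append(o['wrist_force']);Q.append(o['torque'])
    im=robot.get_image("wrist" if i<3 else "side");
    if i==0: cv2.imwrite("pics/w11.png",cv2.resize(im[100:370,160:400,::-1],None,fx=2.2,fy=2.2))
print(o['eef_pos'],np.mean(F,0),np.mean(Q,0))
E
```

```text
time_s: 14.18
eef_pos: [0.5677, -0.1457, 0.1152]
tool_rot: [[0.975, -0.224, -0.001], [-0.224, -0.975, 0.0], [-0.001, 0.0, -1.0]]
wrist_force: [-6.3, 1.8, 9.1]
grip_width: 0.0114
time_s: 14.55
eef_pos: [0.568, -0.1458, 0.1143]
tool_rot: [[0.975, -0.224, -0.001], [-0.224, -0.975, 0.0], [-0.001, 0.0, -1.0]]
wrist_force: [-5.9, -0.1, 9.3]
grip_width: 0.0118
[ 0.568  -0.1458  0.1143] [-6.3956  0.7256  9.3148] [ 0.1103  0.6204 -0.0116]
```

Run:
```python
from h import *
import cv2,pickle
m=robot.camera_model("wrist");pickle.dump(m,open("m12.pkl","wb"))
im=np.mean([robot.get_image("wrist").astype(float) for _ in range(4)],0).astype(np.uint8)[:,:,::-1]
cv2.imwrite("pics/w12.png",im)
o=robot.observe();print(o['eef_pos'])
cv2.imwrite("pics/w12a.png",cv2.resize(im[135:235,170:390],None,fx=3.6,fy=3.6,interpolation=cv2.INTER_CUBIC))
cv2.imwrite("pics/w12b.png",cv2.resize(im[210:360,200:360],None,fx=4,fy=4,interpolation=cv2.INTER_CUBIC))
```

```text
[ 0.56803741 -0.14576142  0.11432663]
```

View pics/w12a.png

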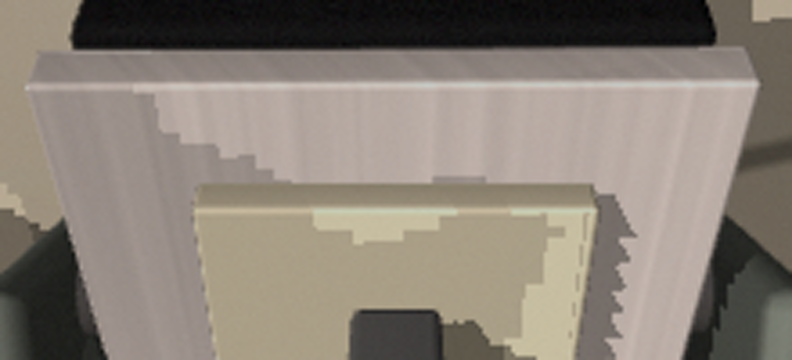

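View pics/w12b.png

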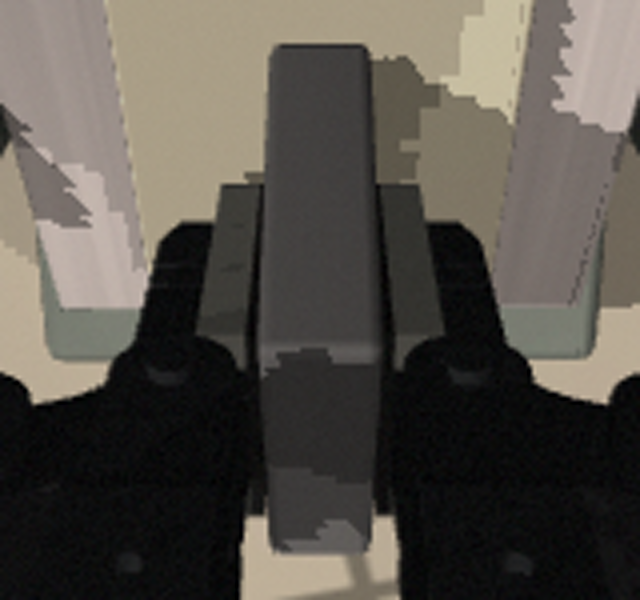

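```bash
cat > fit2.py <<'E'
from h import *
import pickle
from scipy.optimize import least_squares
np.set_printoptions(precision=4,suppress=True)
def pose(p,l):
    x,y,z,yaw,th=p
    mx=np.array([np.cos(yaw),np.sin(yaw),0]);my=np.array([-np.sin(yaw),np.cos(yaw),0]);Z=np.array([0,0,1.])
    u=np.cos(th)*mx+np.sin(th)*Z;n=-np.sin(th)*mx+np.cos(th)*Z
    return np.array([x,y,z])+u*l[0]+my*l[1]+n*l[2]
def fit(m,O,name):
    f=lambda p:np.concatenate([np.subtract(proj(m,pose(p,np.array(l)/1e3)),uv) for l,uv in O])
    g=least_squares(f,[.58,-.15,.1,-.225,.48],x_scale=[.01,.01,.01,.1,.1])
    cov=np.linalg.inv(g.jac.T@g.jac)*.3**2
    q=g.x.copy();q[3:]=np.degrees(q[3:]);sd=np.sqrt(np.diag(cov));sd[3:]=np.degrees(sd[3:])
    print(name,q,"sd",sd);print("  res",g.fun.reshape(-1,2).round(1).tolist());return g.x
if __name__=="__main__":
    m=pickle.load(open("m12.pkl","rb"))
    a=lambda u,v:((u+.5)/3.6+170-.5,(v+.5)/3.6+135-.5); b=lambda u,v:((u+.5)/4+200-.5,(v+.5)/4+210-.5)
    face=[((52,43,0),a(28,86)),((52,-43,0),a(757,86)),((-52,43,0),b(60,306)),((-52,-43,0),b(571,303))]
    sl=[((38,25,6),a(196,211)),((38,-25,6),a(597,211)),((38,25,0),a(200,186)),((38,-25,0),a(593,184)),
     ((22,6,6),b(271,46)),((22,-6,6),b(368,46)),((22,6,48),b(260,347)),((22,-6,48),b(381,347)),((-22,6,48),b(271,551)),((-22,-6,48),b(369,551))]
    pf=fit(m,face,"face");ps=fit(m,sl,"slide")
    print("slide in face axes (from face centre)",)
    d=ps[:3]-pf[:3]; B=np.array([pose([0,0,0,pf[3],pf[4]],e) for e in np.eye(3)]);print(B@d*1e3)
    C=np.array([.5815,-.1487,.1]);yaw=np.radians(-12.9)
    B=np.array([[np.cos(yaw),np.sin(yaw),0],[-np.sin(yaw),np.cos(yaw),0],[0,0,1]])
    print("slide rel centre",B@(ps[:3]-C)*1e3)
E
python3 fit2.py
```

```text
face [  0.5821  -0.1481   0.0947 -13.0809  27.8265] sd [0.0001 0.0001 0.0002 0.0748 0.1258]
  res [[-0.1, -0.1], [-0.3, 0.1], [-0.0, -0.5], [0.6, 0.4]]
slide [  0.5796  -0.1481   0.0961 -12.999   23.9105] sd [0.0001 0.     0.0002 0.081  0.1524]
  res [[-0.3, 0.9], [0.1, 0.9], [0.4, -0.3], [-0.6, 0.2], [-0.1, -1.1], [0.5, -1.1], [-0.7, -0.1], [0.6, -0.1], [-0.2, 0.2], [0.4, 0.2]]
slide in face axes (from face centre)
[-1.4914 -0.5722  2.4618]
slide rel centre [-1.9942  0.1714 -3.861 ]
```

```bash
python3 -m creep '[{"tx":-2.5,"ty":0,"tz":-4.5,"yaw":0},{"tx":-2.5,"ty":0,"tz":-4.5,"yaw":0},{"tx":4,"ty":0,"tz":-2.2,"yaw":0},{"tx":4,"ty":0,"tz":-2.2,"yaw":0},{"tx":1.5,"ty":0,"tz":3,"yaw":0},{"tx":1.5,"ty":0,"tz":3,"yaw":0},{"tx":0,"ty":0,"tz":0,"yaw":0}]'
python3 -m creep '[{"tx":1,"ty":0,"tz":2,"yaw":0},{"tx":0,"ty":0,"tz":0,"yaw":0}]'
```

```text
time_s: 15.92
eef_pos: [0.575, -0.1474, 0.1216]
tool_rot: [[0.975, -0.224, 0.001], [-0.224, -0.975, -0.0], [0.001, 0.0, -1.0]]
wrist_force: [-2.1, 0.6, 7.2]
grip_width: 0.0116
time_s: 16.18
eef_pos: [0.5758, -0.1475, 0.1197]
tool_rot: [[0.975, -0.224, 0.001], [-0.224, -0.975, -0.0], [0.001, 0.0, -1.0]]
wrist_force: [-3.8, 2.1, 8.1]
grip_width: 0.0119
```

```bash
python3 -m creep '[{"tx":-1,"ty":0,"tz":0.8,"yaw":0},{"tx":-1,"ty":0,"tz":0.8,"yaw":0},{"tx":-1,"ty":0,"tz":0.8,"yaw":0}]'
python3 -m creep '[{"tx":-1,"ty":0,"tz":0.8,"yaw":0},{"tx":-1,"ty":0,"tz":0.8,"yaw":0},{"tx":-1,"ty":0,"tz":0.8,"yaw":0}]'
python3 - <<'E'
from h import *
import cv2,pickle
m=robot.camera_model("wrist");pickle.dump(m,open("m13.pkl","wb"))
im=np.mean([robot.get_image("wrist").astype(float) for _ in range(4)],0).astype(np.uint8)[:,:,::-1]
cv2.imwrite("pics/w13.png",im)
o=robot.observe();print(o['eef_pos'],o['wrist_force'],o['torque'])
cv2.imwrite("pics/w13a.png",cv2.resize(im[135:235,170:390],None,fx=3.6,fy=3.6,interpolation=cv2.INTER_CUBIC))
cv2.imwrite("pics/w13b.png",cv2.resize(im[210:360,200:360],None,fx=4,fy=4,interpolation=cv2.INTER_CUBIC))
E
```

```text
time_s: 16.55
eef_pos: [0.5736, -0.1471, 0.1179]
tool_rot: [[0.975, -0.224, 0.003], [-0.224, -0.975, -0.001], [0.003, 0.0, -1.0]]
wrist_force: [-1.4, -0.2, 10.2]
grip_width: 0.0121
time_s: 16.92
eef_pos: [0.5707, -0.1464, 0.1156]
tool_rot: [[0.975, -0.224, 0.003], [-0.224, -0.975, -0.001], [0.003, 0.0, -1.0]]
wrist_force: [-0.3, 1.0, 10.3]
grip_width: 0.012
[ 0.57061867 -0.14636786  0.11550585] [-0.57221483  0.85372579 10.34212388] [ 0.10963332 -0.18511175  0.02067359]
```

View pics/w13a.png

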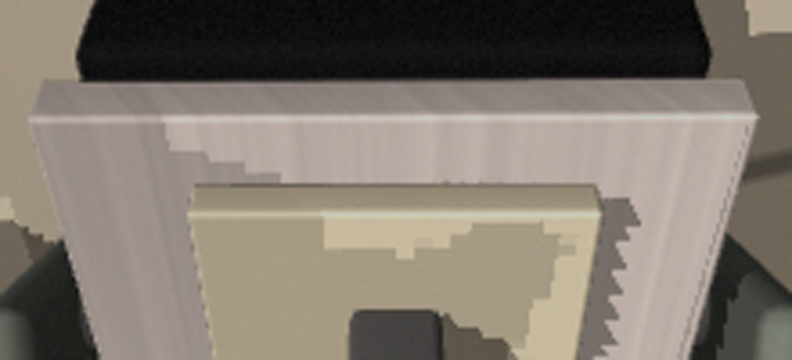

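View pics/w13b.png

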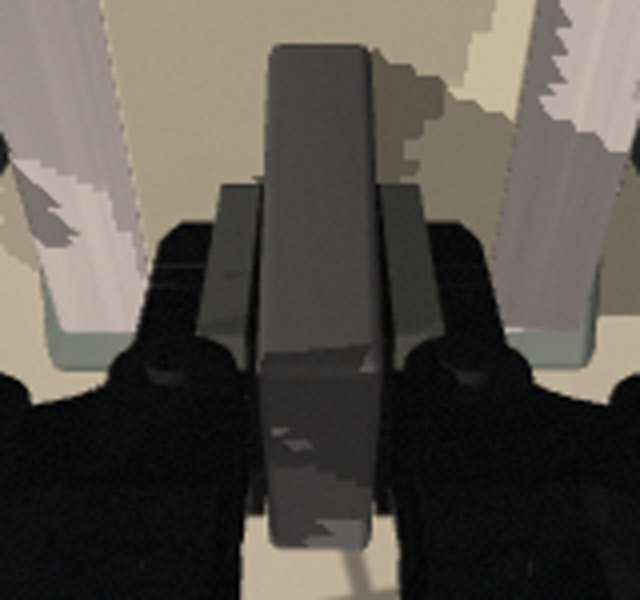

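Run:
```python
from fit2 import *
a=lambda u,v:((u+.5)/3.6+170-.5,(v+.5)/3.6+135-.5); b=lambda u,v:((u+.5)/4+200-.5,(v+.5)/4+210-.5)
def go(mf,F,S):
    m=pickle.load(open(mf,"rb"))
    pf=fit(m,list(zip([(52,43,0),(52,-43,0),(-52,43,0),(-52,-43,0)],F)),"face")
    ps=fit(m,list(zip([(38,25,6),(38,-25,6),(38,25,0),(38,-25,0),(22,6,6),(22,-6,6),(-22,6,48),(-22,-6,48)],S)),"slide")
    d=ps[:3]-pf[:3]; B=np.array([pose([0,0,0,pf[3],pf[4]],e) for e in np.eye(3)]);print("rel face",B@d*1e3,"dtilt",np.degrees(ps[4]-pf[4]))
go("m12.pkl",[a(28,86),a(757,86),b(60,306),b(571,303)],[a(196,211),a(597,211),a(200,186),a(593,184),b(271,46),b(368,46),b(271,551),b(369,551)])
go("m13.pkl",[a(32,118),a(757,117),b(61,332),b(580,330)],[a(190,214),a(600,213),a(193,187),a(597,186),b(270,46),b(369,46),b(271,547),b(369,547)])
```

```text
face [  0.5821  -0.1481   0.0947 -13.0809  27.8265] sd [0.0001 0.0001 0.0002 0.0748 0.1258]
  res [[-0.1, -0.1], [-0.3, 0.1], [-0.0, -0.5], [0.6, 0.4]]
slide [  0.5795  -0.1481   0.0961 -13.004   23.7586] sd [0.0002 0.0001 0.0002 0.0825 0.3179]
  res [[-0.2, 0.9], [0.0, 0.8], [0.4, -0.3], [-0.6, 0.2], [-0.1, -1.1], [0.5, -1.1], [-0.3, 0.3], [0.4, 0.3]]
rel face [-1.5406 -0.562   2.4724] dtilt -4.067917858507717
face [  0.5811  -0.1483   0.0972 -12.8795  27.4556] sd [0.0001 0.0001 0.0002 0.0749 0.1241]
  res [[-0.1, 0.0], [0.2, -0.2], [0.5, -0.0], [-0.6, 0.2]]
slide [  0.584   -0.149    0.0989 -12.9124  27.3009] sd [0.0002 0.0001 0.0002 0.0811 0.2802]
  res [[-0.2, 1.0], [0.2, 1.1], [0.7, -0.4], [-0.7, -0.3], [-0.3, -1.0], [0.2, -1.1], [-0.2, 0.3], [0.3, 0.3]]
rel face [ 3.4083 -0.0187  0.0686] dtilt -0.1546642051711427
```

```bash
python3 -m creep '[{"tx":-0.8,"ty":0,"tz":-0.1,"yaw":0},{"tx":-0.8,"ty":0,"tz":-0.1,"yaw":0},{"tx":-0.8,"ty":0,"tz":-0.1,"yaw":0},{"tx":0,"ty":0,"tz":0,"yaw":0},{"tx":0,"ty":0,"tz":0,"yaw":0},{"tx":0,"ty":0,"tz":0,"yaw":0},{"tx":0,"ty":0,"tz":0,"yaw":0}]'
python3 - <<'E'
from h import *
import cv2,pickle
m=robot.camera_model("wrist");pickle.dump(m,open("m14.pkl","wb"))
F=[];L=[]
for _ in range(5):
    o=robot.observe();F.append(o['wrist_force']);L.append(robot.get_image("wrist").astype(float))
im=np.mean(L,0).astype(np.uint8)[:,:,::-1]
cv2.imwrite("pics/w14.png",im)
print(o['eef_pos'],np.mean(F,0),o['torque'])
cv2.imwrite("pics/w14a.png",cv2.resize(im[135:235,170:390],None,fx=3.6,fy=3.6,interpolation=cv2.INTER_CUBIC))
cv2.imwrite("pics/w14b.png",cv2.resize(im[210:360,200:360],None,fx=4,fy=4,interpolation=cv2.INTER_CUBIC))
im=robot.get_image("side")[:,:,::-1]
cv2.imwrite("pics/s14.png",cv2.resize(im[100:200,220:340],None,fx=5,fy=5,interpolation=cv2.INTER_CUBIC))
E
```

```text
time_s: 18.0
eef_pos: [0.5682, -0.1458, 0.1157]
tool_rot: [[0.975, -0.224, 0.002], [-0.224, -0.975, -0.001], [0.002, 0.0, -1.0]]
wrist_force: [-0.8, 0.6, 7.9]
grip_width: 0.0117
[ 0.56823178 -0.14579319  0.11567384] [-0.91434201  0.50512047  8.33063051] [ 0.01374459 -0.19489421  0.07621938]
```

View pics/w14a.png

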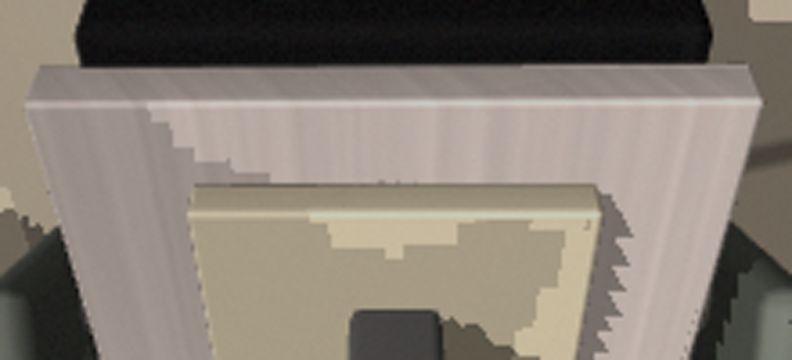

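View pics/w14b.png

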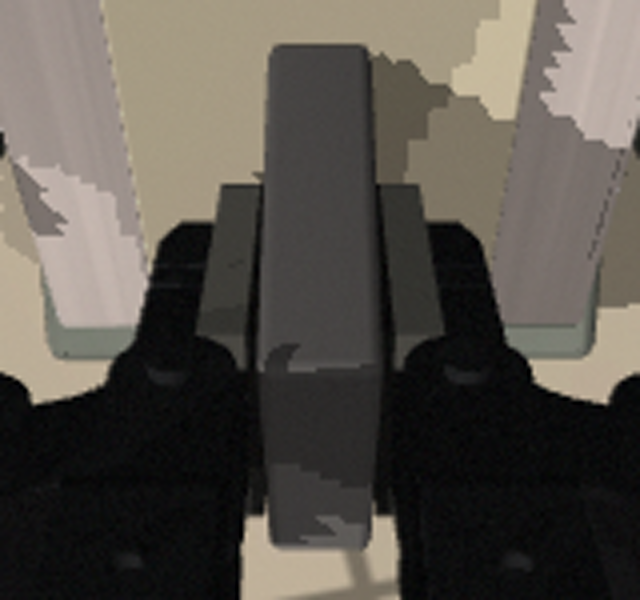

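View pics/s14.png

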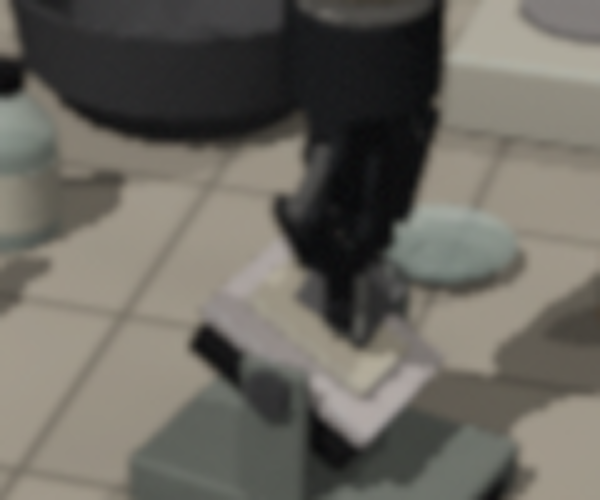

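Run:
```python
from fit2 import *
a=lambda u,v:((u+.5)/3.6+170-.5,(v+.5)/3.6+135-.5); b=lambda u,v:((u+.5)/4+200-.5,(v+.5)/4+210-.5)
m=pickle.load(open("m14.pkl","rb"))
pf=fit(m,list(zip([(52,43,0),(52,-43,0),(-52,43,0),(-52,-43,0)],[a(28,104),a(762,103),b(60,327),b(577,325)])),"face")
ps=fit(m,list(zip([(38,25,6),(38,-25,6),(38,25,0),(38,-25,0),(22,6,6),(22,-6,6),(-22,6,48),(-22,-6,48)],[a(190,214),a(600,213),a(193,187),a(597,186),b(270,46),b(369,46),b(271,548),b(369,548)])),"slide")
d=ps[:3]-pf[:3]; B=np.array([pose([0,0,0,pf[3],pf[4]],e) for e in np.eye(3)]);print("rel face",B@d*1e3,"dtilt",np.degrees(ps[4]-pf[4]))
C=np.array([.5815,-.1487,.1]);print("face depth",5-B[2]@(pf[:3]-C)*1e3,"slide rel centre along u,y,n",B@(ps[:3]-C)*1e3)
o=robot.observe();print(o['time_s'],o['eef_pos'],o['wrist_force'],o['grip_width'])
```

```text
face [  0.5803  -0.148    0.0982 -13.0034  27.3286] sd [0.0001 0.0001 0.0002 0.0741 0.1239]
  res [[-0.1, -0.1], [-0.2, 0.1], [0.0, -0.3], [0.3, 0.2]]
slide [  0.5814  -0.1484   0.099  -12.9115  27.114 ] sd [0.0002 0.0001 0.0002 0.0811 0.2812]
  res [[-0.2, 1.0], [0.2, 1.1], [0.7, -0.4], [-0.7, -0.3], [-0.3, -1.0], [0.2, -1.0], [-0.2, 0.3], [0.3, 0.3]]
rel face [ 1.4595 -0.0991  0.1524] dtilt -0.21459785405779316
face depth 5.962998956293775 slide rel centre along u,y,n [-0.5534  0.2782 -0.8106]
18.3 [ 0.5682 -0.1458  0.1156] [-0.9866  1.1791  8.503 ] 0.011881562926153213
```

```bash
python3 -c "
from rig import robot
print(robot.sign_off()); o=robot.observe();print(o['time_s'],o['eef_pos'],o['wrist_force'],o['grip_width'])"
```

```text
the job is handed in; nothing more can be done
None
the job is handed in; nothing more can be done
```

The slide is held flush on the meter's face, and I handed the job in at about 18.3 s. I took it by the fin with a 20 N grip. The moves cannot tilt the tool, so I pressed the slide's upper edge on the face until the slide turned in the grip to match the slope.

The first press left the slide 4° short of flush. The edge's friction on the face was working against the turn, so I lifted off, moved up the slope and pressed again while dragging down it. That closed the gap, and I then eased off to about half travel.

| Last check (wrist-camera fit and wrist force) | Result |
|---|---|
| Tilt, slide vs face | 27.1° vs 27.3°, with a gap at the centre of about 0.15 mm |
| Centring on the window point | Within about 1 mm |
| Long side vs slope direction | Within about 0.1° |
| Press on the face | About 8.6 N |
| Face travel | About 4.6 mm from the force, about 6.0 mm from the picture |
| Grip width | 11.9 mm, steady |

- **Disagreement:** the two travel figures differ by about 1.4 mm, but both lie within the 2.5 to 8.5 mm allowed.
- **Indirect reading:** I could not see the pins under the slide. That they are pushed in follows only from the fitted tilt and gap.
- **Not checked:** I did not measure the other things on the bench afterwards, but no move went near enough to touch them.

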